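# Clamp the block, then take up the hot stamp with the tongs

### The job

A hardwood block lies loaded in the jig for marking: first swing the jig's raised leaf fully down onto it, because no hand is free for that once the hot stamp is up. Then pick up the spring tongs, close their jaws round the waist of the hot brass stamp on the warmer (never touch the stamp itself with the gripper), lift it off and bring it over the middle of the leaf's window. Finish holding it there in the tongs, still, upright, about 8 cm above the window; do not put it down or let go, and leave the jar, bottle and spool standing where they are.

Things in the scene. Friction and masses are not known exactly. Their poses are not given: they have to be found in the camera images.
- jig: Fixed jig: plywood base 216 x 106 mm with aluminium side rails; a reddish wooden block 158 x 56 x 22 mm lies loose between them along the jig's x, its top 34 mm above the worktop. Origin on the worktop under the middle of the block; x points to the hinge end (away from the robot at yaw 0), z up. Jig and warmer may change sides (left, right).
- leaf (a joint): Hinge of the jig's aluminium leaf, a plate 6 mm thick, 92 mm wide, 185 mm long from axis to free edge, with a thumb tab to 207 mm. 0 rad = fully down on block and rails; starts raised 0.8 to 1.25 rad, free edge up, outer face looking up and away from the robot. Stiff hinge (0.3 N m): it stays where left; a push of 3 to 6 N on the outer face near the free edge moves it.
- leaf_hinge (a point): On the hinge axis, middle of its length, 94 mm along x from the jig's origin, 38 mm above the worktop. The axis is this frame's y, x points away from the leaf when that is down, z up. Stays with the jig.
- leaf_press (a point): Point on the outer face of the leaf to push on: 150 mm from the hinge axis, on the middle line, between window and free edge; the face is 3 mm off the plane through the axis. z is the outward normal of the face. Moves with the leaf.
- mark (a point): Fixed point of the jig: middle of the wooden block's top face, 34 mm above the worktop. With the leaf down it is the middle of the leaf's window (54 mm along x, 44 mm along y), whose top face is then 7 mm higher than this point.
- warmer: Fixed electric warmer, a low grey box 118 x 118 mm with a bare aluminium plate 104 x 104 mm on top; the plate's top is 45 mm above the worktop. Origin on the worktop under its middle, z up.
- stamp_mid (a point): Turned brass stamp, loose, about 0.09 kg, upright on the warmer's plate: lower flange 30 mm across and 10 mm high, waist 18 mm across from 10.5 to 33.5 mm up, head 28 mm across, 42 mm high in all. This point is on its axis, 22 mm above its underside, at the middle of the waist; z is the axis. It is round: its yaw means nothing.
- tongs_grip (a point): Steel spring tongs, 0.1 kg, on edge: two strip arms 20 mm high joined by a bow, 210 mm long. This point lies midway between the black grip scales (46 mm long), 10 mm above the underside. x points to the jaws, y across, z up. Width over the scales: 48 mm at rest, 30 mm when the jaws hold the stamp (arms then parallel), 22 mm shut empty; the bow springs back with 6 N at rest, 10 N on the stamp.
- tongs_jaws (a point): Middle of the open jaws, 97 mm ahead of tongs_grip along x. Jaws 12 mm high, half-way up the strip, each a shallow V 18 mm long that seats on a round bar; lips 50 mm apart at rest, 2.1 mm closer per mm that the scales are squeezed. Squeezed to about 43 mm over the scales the tongs can be carried open: the lips, 40 mm apart, pass over the stamp's head.
- rivet_jar: Bystander: clear screw jar 55 mm across, 55 mm high, black lid; origin at its underside.
- paint_bottle: Bystander: small bottle 34 mm across, 75 mm high, white cap; origin at its underside.
- thread_spool: Bystander: thread spool 39 mm across, 45 mm high, wooden ends; origin at its underside.
There are look-alikes about, which are no part of the job. What is meant by the part that bears tongs_grip is not purple, and is the larger of those in its own colour.

How it is judged:
By the outcome, as a careful person would: the job done as asked, in the order asked, and still so for the second after the job is handed in, while the arm keeps its last pose, push and grip.
It also fails if it takes over 54 s, if anything falls off the work surface, if the arm or the gripper's body presses on something with over 40 N, if the wrist force passes 120 N, or if a joint passes its speed limit or range.

### The arm

A 6-joint arm with a two-finger parallel gripper is mounted at the origin on a cart in front of the work surface, level with it; the furniture and walls round the work are solid. World frame = base frame: x ahead of the robot, y to its left, z up, the work surface at z = 0. Lengths are in m, angles in rad, forces in N, time in s.
With the tool pointing down it reaches from about 0.375 to 0.9 m from the base axis. Payload 3.1 kg.
Tool frame: the origin (TCP) lies between the finger pads; the fingertips stand 17 mm ahead of it and the grasp point (between the pads) lies 2 mm behind it; z points along the fingers, y is the line along which they close (so a half turn about z gives the same grasp; the last joint's range is limited). The gripper opens to 85 mm and grips with 20 to 120 N. Pads are 22 mm wide; open, the fingers measure 114 mm over their backs; the gripper's body (76 mm by 85 mm) begins 54 mm behind the grasp point. The pads swing forward as they close: fully open they stand 13 mm farther back than shut.
Start: joints at [-1.51, 0.527, 1.433, -0, 1.181, -0.178], TCP at [0.148, -0.607, 0.248] pointing down, gripper open.
Joint ranges: [-3.08, 3.08], [-0.75, 2.2], [0.22, 2.44], [-1.43, 4.57], [0, 2.65], [-2.85, 2.85]. Speed limits (rad/s): [2.79, 2.79, 3.14, 3.14, 3.14, 3.14].

### API

Orientations are given as a unit quaternion [x, y, z, w].
In Python, from station import sense, vision, order gives the robot as it stands.
- The arm moves only by the shell command python3 -m crank 'ROWS' [OPENING] [FORCE]. ROWS is JSON, a list of rows, each an object with "dp": the shift along the world's x, y, z in units of 30 mm (1.0 is 30 mm), a list of three; "angular": the turn, a rotation vector about the world's x, y, z in degrees, a list of three. In form: [{"dp": [dx, dy, dz], "angular": [ax, ay, az]}, ...]. A call has 1 to 20 rows; each row shifts and turns the commanded pose from where the row before left it; what a row does not reach is not made up. A row lasts 1/10 s, in which the tool goes at most 50 mm and 8.59 degrees, less where a joint would pass 70% of its speed; a pose out of reach is approached as far as the arm can. A call is refused whole if a number of a shift passes 1 or a number of a turn 8.59, either way. A call with a gripper value outside its range is refused whole. OPENING is the closure, from 0 (fully open) to 1 (shut), set as the call begins (- or left out, the last holds). The fingers move at their own pace and stop on an object; FORCE is the grip in N (left out, the last holds). Time passes only in rows, so rows that do not move let the fingers close. It gives the time, the measured TCP pose, the force, the opening and the grip force at its end, in the units of the state.
- sense(): the state, without advancing time (a new reading comes with each control period).
- vision.snapshot(name): name is "scene" or "top" or "wrist"; returns a dict with "image" (480x640x3 uint8, blue, green, red), "range_z" (480x640 float32, m along the optical axis (not along the pixel's ray), 0 where there is no reading), "mtx" (3x3 intrinsics, pixels), "pose" (4x4, takes a point from camera to world coordinates); the wrist camera has in their place "mount" (4x4, takes a point from camera to tool coordinates, whose origin is the TCP and whose axes are the flange's). Camera axes: x right, y down, z forward; pixel columns grow to the right and rows downward; lengths in m; the calibration is good to about 2 mm. The wrist camera is an equidistant fisheye: a pixel r from the principal point sees the ray r / f radians off the axis. A picture is of the moment at which its call begins: read the wrist's pose just before it.
- order.sign_off(): hands the job in; it is judged then, once.
The state is a dict: "t": time; "q": joint angles; "qd": joint speeds; "tau": joint torques, N m; "tcp_pos": TCP position; "tool_rot": TCP orientation; "force": force on the tool from outside, world axes, zero at the start; "ft_torque": the same for the moment, N m; "finger_gap": opening from 0.0 (shut) to 1.0 (fully open); "gripper_force": force on a finger pad.
Only numpy, scipy, OpenCV 4.12 (cv2) and the standard library are available. Lean on these libraries where they do the work, as an engineer would, in place of code of your own. Each camera call takes 0.05 s, during which the arm holds its last target. There are 200 camera calls.

## Working session

There is one attempt and no reset: what is moved stays moved. The work goes in short steps, Python scripts to look and compute and a shell command to move; the robot and the scene stay as the last step left them, time stands still between calls to the robot, and variables do not carry over. Pictures are saved under pics/ and viewed, at most 10 in all, crops included, and the job is handed in when it is done.

```bash
ls; mkdir -p pics; python3 - <<'E'
from station import sense,vision
import cv2,numpy as np,pickle
s=sense();print(s)
d={}
for n in("scene","top"):
    v=vision.snapshot(n);d[n]=v;cv2.imwrite(f"pics/{n}0.png",v["image"]);print(n,v["mtx"].tolist(),np.round(v["pose"],3).tolist())
pickle.dump(d,open("d0.pkl","wb"))
E
```

```text
pics
{'t': 0.0, 'q': array([-1.50947078e+00,  5.28446349e-01,  1.43392031e+00,  6.43439931e-06,
        1.18135400e+00, -1.78477237e-01]), 'qd': array([-0.00137082, -0.0022602 ,  0.00017283,  0.0005166 , -0.00109115,
       -0.00099622]), 'tau': array([ 3.95854149e-04, -4.42354238e+01, -1.78024185e+01, -1.56103206e-04,
        8.48111522e-03,  2.81688187e-06]), 'tcp_pos': array([ 0.14844641, -0.60641935,  0.24734   ]), 'tool_rot': array([ 9.92820020e-01,  1.19613026e-01,  6.52589854e-05, -1.06200146e-03]), 'force': array([ 0.00286106, -0.84155157, -0.28416129]), 'ft_torque': array([-0.01508619, -0.03678381, -0.05830635]), 'gripper_force': 0.0, 'finger_gap': 1.004532870812575}
scene [[542.034340340852, 0.0, 326.26827585527457], [0.0, 542.034340340852, 241.58608431705966], [0.0, 0.0, 1.0]] [[0.994, 0.092, -0.052, 0.644], [0.105, -0.804, 0.586, -0.785], [0.013, -0.588, -0.809, 1.122], [0.0, 0.0, 0.0, 1.0]]
top [[568.1533842814316, 0.0, 334.1162615829379], [0.0, 568.1533842814316, 232.13322641621787], [0.0, 0.0, 1.0]] [[0.003, -0.983, 0.182, 0.401], [-1.0, 0.001, 0.023, -0.032], [-0.023, -0.182, -0.983, 1.121], [0.0, 0.0, 0.0, 1.0]]
```

View pics/scene0.png

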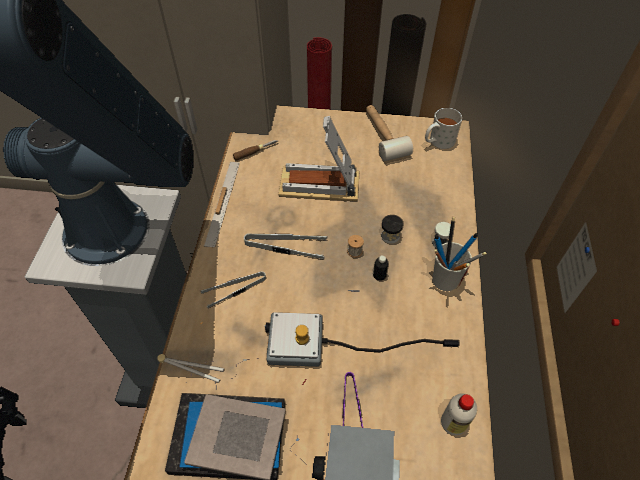

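View pics/top0.png

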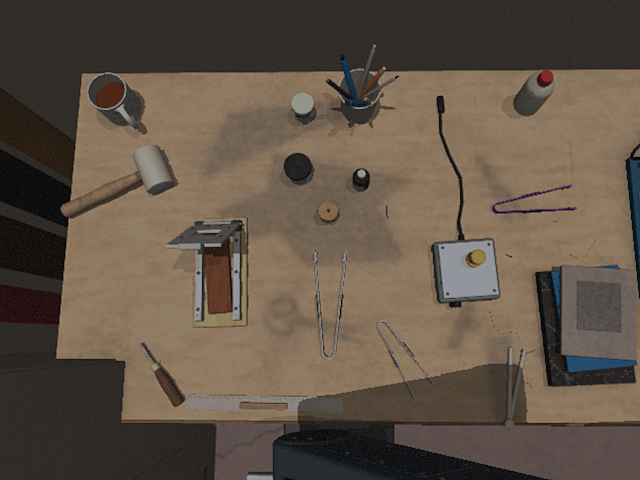

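The top view shows the full-size steel tongs with the bow at about (328,356) and jaws at about (317,252)/(345,253). The jig is at about (220,270) with its leaf raised at (205,235), and the stamp is at (476,257) on the warmer at (467,270). The spool is at (328,211), the bottle at (361,178) and the jar at (298,166). The smaller steel pair at (405,355) is a decoy.

```bash
cat > h.py <<'E'
import numpy as np,cv2
def plane(v,px,z):
    px=np.atleast_2d(px).astype(float);K=v["mtx"];T=v["pose"]
    r=np.c_[(px[:,0]-K[0,2])/K[0,0],(px[:,1]-K[1,2])/K[1,1],np.ones(len(px))]@T[:3,:3].T
    o=T[:3,3];return o+r*((z-o[2])/r[:,2])[:,None]
def cloud(v):
    K=v["mtx"];T=v["pose"];h,w=v["range_z"].shape;u,w_=np.meshgrid(np.arange(w),np.arange(h));Z=v["range_z"]
    P=np.stack([(u-K[0,2])/K[0,0]*Z,(w_-K[1,2])/K[1,1]*Z,Z],-1)@T[:3,:3].T+T[:3,3]
    P[Z==0]=np.nan;return P
E
python3 - <<'E'
import pickle,numpy as np,cv2
from h import *
d=pickle.load(open("d0.pkl","rb"));t=d["top"];s=d["scene"];np.set_printoptions(precision=4,suppress=True)
P=cloud(t);S=cloud(s)
print("table z",np.nanmedian(P[300:340,270:300,2]),np.nanstd(P[300:340,270:300,2]),np.nanmedian(S[280:300,330:360,2]))
# stamp
for n,v,C,box in(("top",t,P,(440,500,235,300)),("scene",s,S,(270,325,310,365))):
    hsv=cv2.cvtColor(v["image"],cv2.COLOR_BGR2HSV);x0,x1,y0,y1=box
    m=np.zeros(hsv.shape[:2],bool);m[y0:y1,x0:x1]=True
    b=m&(hsv[...,1]>120)&(hsv[...,2]>60)&(abs(hsv[...,0].astype(int)-23)<12)
    q=np.argwhere(b)[:,::-1];print(n,"brass",len(q),q.min(0),q.max(0))
    c=C[b];top=c[c[:,2]>.080];print(" top pts",len(top),np.nanmean(top,0),np.nanmin(top,0),np.nanmax(top,0))
    tm=b&(C[...,2]>.08);qq=np.argwhere(tm)[:,::-1]
    print(" plane",plane(v,(qq.min(0)+qq.max(0))/2,.087) if len(qq) else None)
# tongs mask by depth height
for n,v,C,box in(("top",t,P,(305,358,240,368)),("scene",s,S,(238,332,228,262))):
    x0,x1,y0,y1=box;c=C[y0:y1,x0:x1].reshape(-1,3);c=c[(c[:,2]>.010)&(c[:,2]<.035)]
    print(n,"tongs",len(c),c.min(0),c.max(0))
    for x in np.arange(c[:,0].min(),c[:,0].max(),.02):
        e=c[(c[:,0]>=x)&(c[:,0]<x+.02)];y=np.sort(e[:,1]);mid=(y[0]+y[-1])/2
        if len(y)>3: print("  x %.3f y left %.4f right %.4f z %.4f"%(x+.01,np.median(y[y>mid]),np.median(y[y<=mid]),np.max(e[:,2])))
# jig: leaf
c=np.concatenate([P[200:340,155:260].reshape(-1,3),S[110:205,270:365].reshape(-1,3)]);
for z0 in(.06,.1,.14,.18):
    e=c[(c[:,2]>z0)&(c[:,2]<z0+.02)];print("leaf z",z0,len(e),np.median(e,0) if len(e) else'',e.min(0) if len(e) else'',e.max(0) if len(e) else'')
for n,v,box in(("top",t,(185,260,200,335)),("scene",s,(270,365,150,205))):
    hsv=cv2.cvtColor(v["image"],cv2.COLOR_BGR2HSV);x0,x1,y0,y1=box;m=np.zeros(hsv.shape[:2],bool);m[y0:y1,x0:x1]=True
    b=m&(hsv[...,1]>130)&((hsv[...,0]<13)|(hsv[...,0]>172));q=np.argwhere(b)[:,::-1]
    w=plane(v,q,.034);r=cv2.minAreaRect(w[:,:2].astype(np.float32)*1000);print(n,"block",len(q),r,q.min(0),q.max(0))
    print(cv2.boxPoints(r))
for n,v in(("top",t),("scene",s)):
    C=cloud(v);
x=t["image"][195:345,150:370];x=cv2.resize(x,None,fx=3.6,fy=3.6,interpolation=cv2.INTER_CUBIC)
cv2.imwrite("pics/crop1.png",x)
E
```

```text
table z -0.0007716641806161384 0.002055165094119838 -0.0009774861418192504
top brass 213 [466 250] [484 266]
 top pts 166 [ 0.5466 -0.2694  0.087 ] [ 0.5333 -0.2816  0.0815] [ 0.5599 -0.2577  0.095 ]
 plane [[ 0.5462 -0.2694  0.087 ]]
scene brass 215 [296 325] [308 344]
 top pts 123 [ 0.5505 -0.2717  0.0861] [ 0.5379 -0.2845  0.0802] [ 0.5627 -0.2576  0.0928]
 plane [[ 0.5506 -0.2727  0.087 ]]
top tongs 403 [ 0.3625 -0.0291  0.0102] [0.5684 0.034  0.0249]
  x 0.373 y left 0.0147 right -0.0062 z 0.0234
  x 0.393 y left 0.0168 right -0.0099 z 0.0229
  x 0.413 y left 0.0188 right -0.0118 z 0.0220
  x 0.433 y left 0.0209 right -0.0137 z 0.0246
  x 0.453 y left 0.0231 right -0.0175 z 0.0249
  x 0.473 y left 0.0251 right -0.0194 z 0.0229
  x 0.493 y left 0.0255 right -0.0213 z 0.0230
  x 0.513 y left 0.0276 right -0.0232 z 0.0199
  x 0.533 y left 0.0296 right -0.0252 z 0.0207
  x 0.553 y left 0.0315 right -0.0271 z 0.0210
  x 0.573 y left 0.0319 right -0.0291 z 0.0192
scene tongs 432 [ 0.3652 -0.0315  0.01  ] [0.5725 0.0357 0.0255]
  x 0.375 y left 0.0138 right -0.0062 z 0.0230
  x 0.395 y
[... 535 characters left out ...]
 0.08  ]
leaf z 0.1 213 [0.5924 0.2202 0.1053] [0.5834 0.1747 0.1   ] [0.6009 0.2666 0.1199]
leaf z 0.14 197 [0.5756 0.2168 0.1515] [0.5692 0.1724 0.1401] [0.5831 0.2677 0.16  ]
leaf z 0.18 264 [0.5596 0.2158 0.1907] [0.5529 0.1723 0.1801] [0.5675 0.269  0.1999]
top block 1468 ((524.44384765625, 218.59188842773438), (154.5491485595703, 47.70551300048828), 5.587331295013428) [205 233] [231 313]
[[445.214  234.8076]
 [449.8588 187.3288]
 [603.6737 202.3761]
 [599.0289 249.855 ]]
scene block 738 ((527.143798828125, 214.3728790283203), (151.850341796875, 52.16230392456055), 4.853518962860107) [289 170] [345 185]
[[449.2842 233.9366]
 [453.6975 181.9613]
 [605.0034 194.8092]
 [600.5901 246.7844]]
```

View pics/crop1.png

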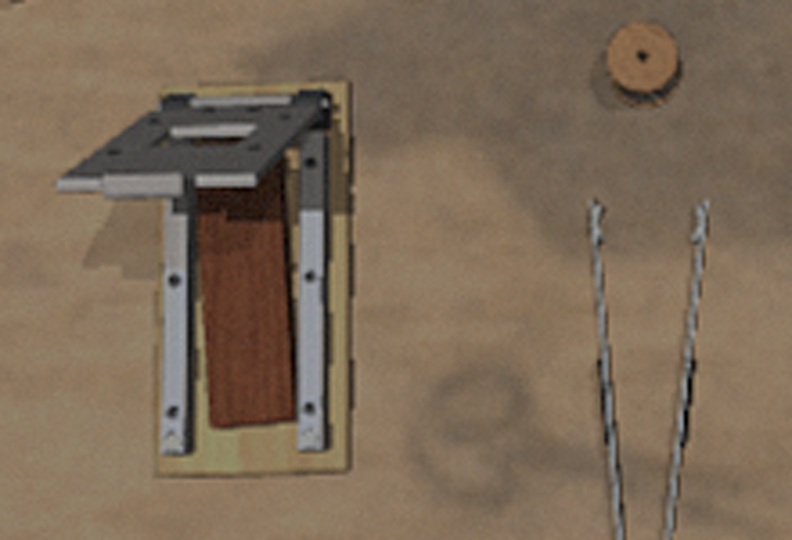

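The crop shows the jig lying square to the world, with the base corners at about (157,475), (350,470) and (350,82) in the crop. The leaf is raised, with its free edge at y=183, and the block is slightly skewed between the rails. One short calculation remains before the first move.

```bash
python3 - <<'E'
import pickle
from h import *
d=pickle.load(open("d0.pkl","rb"));t=d["top"];s=d["scene"];np.set_printoptions(precision=4,suppress=True)
c=lambda a:np.array(a)/3.6+[150,195]-.4
print("base",plane(t,c([[157,475],[350,470],[350,82]]),.010))
print("rail screws",plane(t,c([[174,280],[310,275],[172,411],[309,408]]),.035))
print("jaw tips",plane(t,c([[594,200],[706,200]]),.018),"scales dark",plane(t,c([[602,360],[612,432],[690,355],[680,425]]),.020))
for n,v,box in(("scene",s,(238,332,228,262)),("top",t,(305,358,240,368))):
    P=cloud(v);x0,x1,y0,y1=box;C=P[y0:y1,x0:x1];I=v["image"][y0:y1,x0:x1].max(-1)
    m=(C[...,2]>.008)&(C[...,2]<.035)&(I<60);print(n,"dark",m.sum(),np.percentile(C[m],[3,50,97],axis=0))
for n,p,z in(("spool",(328,211),.045),("bottle",(361,175),.075),("jar",(298,166),.055)):print(n,plane(t,p,z))
for n,v,b in(("top",t,(155,260,200,290)),("scene",s,(300,365,110,200))):
    C=cloud(v)[b[2]:b[3],b[0]:b[1]].reshape(-1,3);C=C[(C[:,2]>.065)&(C[:,2]<.25)&(C[:,0]>.5)]
    a=np.polyfit(C[:,2],C[:,0],1);print(n,"leaf ang",np.arctan2(1,-a[0]),"x at .038",np.polyval(a,.038),"maxz",C[:,2].max(),np.percentile(C[:,1],[1,99]))
E
```

```text
base [[0.4209 0.2675 0.01  ]
 [0.4238 0.1631 0.01  ]
 [0.6373 0.1698 0.01  ]]
rail screws [[0.5236 0.2566 0.035 ]
 [0.5264 0.1835 0.035 ]
 [0.454  0.2544 0.035 ]
 [0.4557 0.1815 0.035 ]]
jaw tips [[ 0.5695  0.0326  0.018 ]
 [ 0.5695 -0.0286  0.018 ]] scales dark [[ 0.4823  0.0273  0.02  ]
 [ 0.444   0.0217  0.02  ]
 [ 0.485  -0.0199  0.02  ]
 [ 0.4478 -0.0146  0.02  ]]
scene dark 63 [[ 0.368  -0.0261  0.0085]
 [ 0.4658 -0.0188  0.013 ]
 [ 0.5395  0.025   0.0193]]
top dark 46 [[ 0.3818 -0.0213  0.0116]
 [ 0.452  -0.0004  0.0182]
 [ 0.4818  0.0285  0.0226]]
spool [[0.6422 0.0057 0.045 ]]
bottle [[ 0.7056 -0.058   0.075 ]]
jar [[0.7301 0.0644 0.055 ]]
top leaf ang 1.1858273158998556 x at .038 0.619936844289095 maxz 0.23479443189368476 [0.175  0.2653]
scene leaf ang 1.1846682307850915 x at .038 0.623123491869417 maxz 0.23394070515017806 [0.1742 0.267 ]
```

```bash
python3 -m crank '[{"dp":[0.5,0.5,1],"angular":[0,0,-7]},{"dp":[0.5,1,0.6],"angular":[0,0,-7.2]},{"dp":[0.6,1,0.2],"angular":[0,0,0]},{"dp":[0.6,1,0],"angular":[0,0,0]},{"dp":[0.6,1,0],"angular":[0,0,0]},{"dp":[0.6,1,0],"angular":[0,0,0]},{"dp":[0.6,1,0],"angular":[0,0,0]},{"dp":[0.6,1,0],"angular":[0,0,0]},{"dp":[0.6,1,0],"angular":[0,0,0]},{"dp":[0.6,1,0],"angular":[0,0,0]},{"dp":[0.6,1,0],"angular":[0,0,0]},{"dp":[0.6,1,0],"angular":[0,0,0]},{"dp":[0.6,1,0],"angular":[0,0,0]},{"dp":[0.6,1,0],"angular":[0,0,0]},{"dp":[0.6,1,0],"angular":[0,0,0]},{"dp":[0.6,1,0],"angular":[0,0,0]},{"dp":[0.6,1,0],"angular":[0,0,0]},{"dp":[0.6,1,0],"angular":[0,0,0]}]' 1 40
```

```text
t: 1.9
tcp_pos: [0.4668, -0.0806, 0.3021]
tool_rot: [1.0, -0.004, -0.0, -0.0]
force: [-0.3, -0.7, -0.2]
finger_gap: -0.002
gripper_force: 0.0
```

```bash
python3 -m crank '[{"dp":[1,1,0],"angular":[0,0,0]},{"dp":[1,1,0],"angular":[0,0,0]},{"dp":[1,1,0],"angular":[0,0,0]},{"dp":[1,1,0],"angular":[0,0,0]},{"dp":[1,1,0],"angular":[0,0,0]},{"dp":[0,1,0],"angular":[0,0,0]},{"dp":[0,1,0],"angular":[0,0,0]},{"dp":[0,1,0],"angular":[0,0,0]},{"dp":[0,1,0],"angular":[0,0,0]},{"dp":[0,1,0],"angular":[0,0,0]},{"dp":[0,0,-0.8],"angular":[0,0,0]},{"dp":[0,0,-0.8],"angular":[0,0,0]},{"dp":[0,0,-0.8],"angular":[0,0,0]},{"dp":[0,0,-0.8],"angular":[0,0,0]},{"dp":[-0.5,0,0],"angular":[0,0,0]},{"dp":[0,0,0],"angular":[0,0,0]}]'
```

```text
t: 3.5
tcp_pos: [0.5988, 0.2178, 0.2044]
tool_rot: [1.0, -0.004, -0.003, 0.0]
force: [0.7, 0.3, 0.6]
finger_gap: -0.005
gripper_force: 0.0
```

```bash
python3 -m crank '[{"dp":[-0.4,0,0],"angular":[0,0,0]},{"dp":[-0.4,0,0],"angular":[0,0,0]},{"dp":[-0.43,0,-0.22],"angular":[0,0,0]},{"dp":[-0.43,0,-0.22],"angular":[0,0,0]}]'; python3 -m crank '[{"dp":[-0.42,0,-0.32],"angular":[0,0,0]},{"dp":[-0.42,0,-0.32],"angular":[0,0,0]},{"dp":[-0.35,0,-0.4],"angular":[0,0,0]},{"dp":[-0.35,0,-0.4],"angular":[0,0,0]}]'
```

```text
t: 3.9
tcp_pos: [0.5525, 0.218, 0.1942]
tool_rot: [1.0, -0.004, 0.002, -0.0]
force: [1.7, -0.7, 0.8]
finger_gap: -0.003
gripper_force: 0.6
t: 4.3
tcp_pos: [0.5059, 0.218, 0.1506]
tool_rot: [1.0, -0.004, 0.002, -0.0]
force: [0.2, 0.1, -0.1]
finger_gap: 0.006
gripper_force: 0.4
```

```bash
python3 -m crank '[{"dp":[-0.26,0,-0.46],"angular":[0,0,0]},{"dp":[-0.26,0,-0.46],"angular":[0,0,0]},{"dp":[-0.17,0,-0.51],"angular":[0,0,0]},{"dp":[-0.17,0,-0.51],"angular":[0,0,0]},{"dp":[-0.06,0,-0.5],"angular":[0,0,0]},{"dp":[-0.03,0,-0.3],"angular":[0,0,0]}]';python3 -m crank '[{"dp":[0,0,-0.15],"angular":[0,0,0]},{"dp":[0,0,-0.1],"angular":[0,0,0]},{"dp":[0,0,0],"angular":[0,0,0]}]'
python3 - <<'E'
from station import vision,sense
import cv2
v=vision.snapshot("scene");cv2.imwrite("pics/s1.png",cv2.resize(v["image"][90:270,200:440],None,fx=3,fy=3))
E
```

```text
t: 4.9
tcp_pos: [0.4768, 0.218, 0.0673]
tool_rot: [1.0, -0.004, -0.0, 0.0]
force: [0.4, -0.2, 0.6]
finger_gap: -0.003
gripper_force: 0.2
t: 5.2
tcp_pos: [0.4774, 0.218, 0.0603]
tool_rot: [1.0, -0.004, 0.0, -0.0]
force: [-0.1, 0.4, -0.3]
finger_gap: 0.0
gripper_force: 0.0
```

View pics/s1.png

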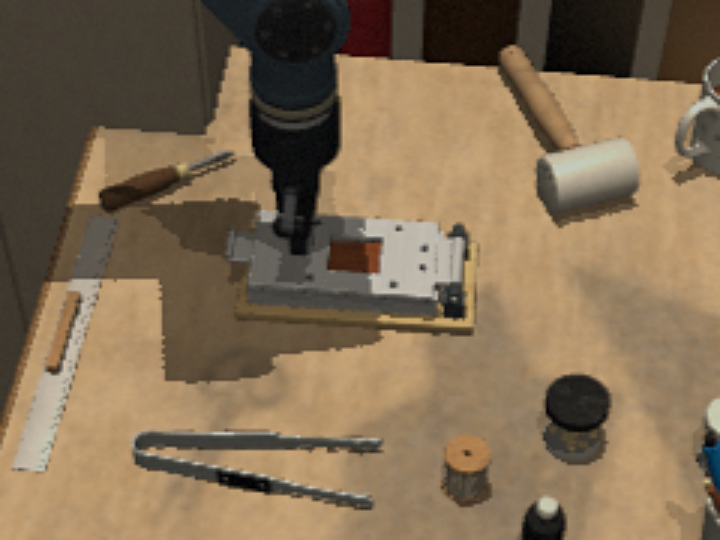

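The leaf is down with its window at (355,255) in the crop. The tongs at (250,465) are untouched. I'll press until contact to be sure it's fully seated.

```bash
python3 -m crank '[{"dp":[0,0,-0.1],"angular":[0,0,0]},{"dp":[0,0,0],"angular":[0,0,0]}]';python3 -m crank '[{"dp":[0,0,-0.06],"angular":[0,0,0]},{"dp":[0,0,0],"angular":[0,0,0]}]'
```

```text
t: 5.45
tcp_pos: [0.4778, 0.2181, 0.0579]
tool_rot: [1.0, -0.004, 0.001, -0.0]
force: [-0.1, -0.4, 3.0]
finger_gap: -0.002
gripper_force: 1.6
t: 5.65
tcp_pos: [0.4778, 0.2181, 0.0577]
tool_rot: [1.0, -0.004, 0.001, -0.0]
force: [-2.7, -1.8, 16.8]
finger_gap: -0.0
gripper_force: 8.4
```

```bash
python3 -m crank '[{"dp":[0,0,0.5],"angular":[0,0,0]},{"dp":[0,0,1],"angular":[0,0,0]},{"dp":[0,0,1],"angular":[0,0,0]},{"dp":[-0.1,-0.8,0.8],"angular":[0,0,0]},{"dp":[-0.1,-1,0],"angular":[0,0,0]},{"dp":[-0.1,-1,0],"angular":[0,0,0]},{"dp":[-0.13,-1,0],"angular":[0,0,0]},{"dp":[0,-1,0],"angular":[0,0,0]},{"dp":[0,-1,0],"angular":[0,0,0]},{"dp":[0,-1,0],"angular":[0,0,0]},{"dp":[0,-0.35,0],"angular":[0,0,0]},{"dp":[0,0,-0.5],"angular":[0,0,0]},{"dp":[0,0,0],"angular":[0,0,0]}]' 0.15
python3 - <<'E'
from station import vision,sense
import cv2,pickle
s=sense();v=vision.snapshot("wrist");v["s"]=s;pickle.dump(v,open("w1.pkl","wb"));cv2.imwrite("pics/w1.png",v["image"])
print(v["mtx"],v["mount"])
v=vision.snapshot("top");pickle.dump(v,open("t1.pkl","wb"));cv2.imwrite("pics/t1.png",cv2.resize(v["image"][180:380,150:400],None,fx=3,fy=3))
E
```

```text
t: 6.95
tcp_pos: [0.4631, 0.0035, 0.1385]
tool_rot: [1.0, -0.005, -0.001, -0.0]
force: [-1.1, 0.7, -0.6]
finger_gap: 0.852
gripper_force: 0.0
[[371.64829954   0.         313.53541272]
 [  0.         371.64829954 235.12803247]
 [  0.           0.           1.        ]] [[ 9.13276825e-04 -9.49519072e-01 -3.13707982e-01  8.03999559e-02]
 [ 9.99999369e-01  6.61890187e-04  9.07847134e-04  3.40531312e-04]
 [-6.54377933e-04 -3.13708613e-01  9.49519077e-01 -1.26516426e-01]
 [ 0.00000000e+00  0.00000000e+00  0.00000000e+00  1.00000000e+00]]
```

View pics/w1.png

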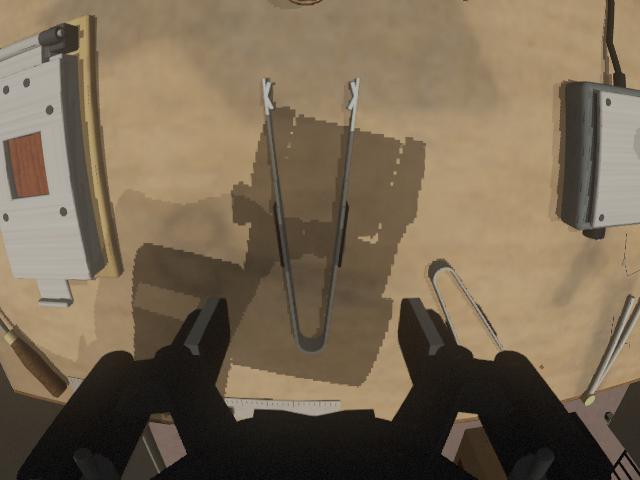

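View pics/t1.png

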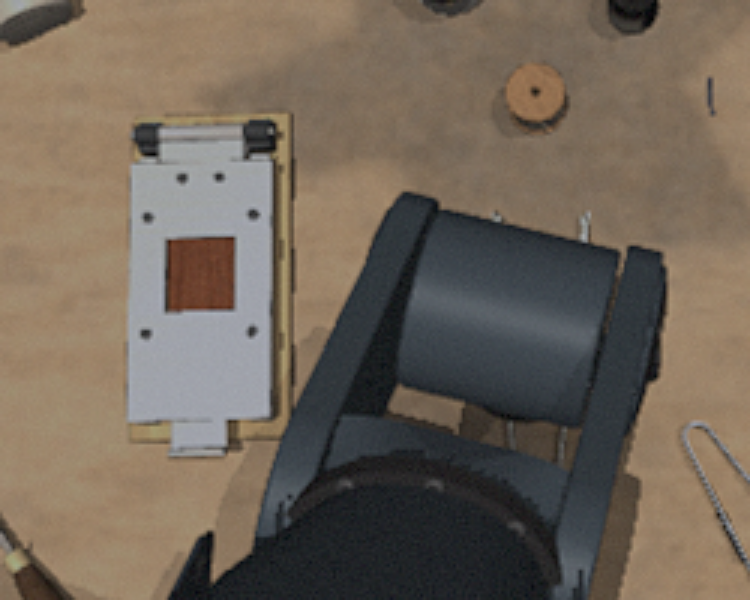

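The wrist view shows jaw tips at (266,80) and (354,80), and the scales between rows 203 and 265 at columns of about 281 and 343. The top crop shows the leaf flat, with its window's middle at about (200.5,274).

```bash
cat >> h.py <<'E'
from scipy.spatial.transform import Rotation as R
def wplane(v,px,z):
    px=np.atleast_2d(px).astype(float);K=v["mtx"];s=v["s"];T=np.eye(4);T[:3,:3]=R.from_quat(s["tool_rot"]).as_matrix();T[:3,3]=s["tcp_pos"];T=T@v["mount"]
    a=(px-[K[0,2],K[1,2]])/K[0,0];r=np.linalg.norm(a,axis=1);ray=np.c_[a*(np.sin(r)/r)[:,None],np.cos(r)]@T[:3,:3].T
    o=T[:3,3];return o+ray*((z-o[2])/ray[:,2])[:,None]
E
python3 - <<'E'
import pickle
from h import *
np.set_printoptions(precision=4,suppress=True)
t=pickle.load(open("t1.pkl","rb"));w=pickle.load(open("w1.pkl","rb"))
print("window",plane(t,np.array([200.5,274])/3+[150,180]-.3,.041))
print("window wrist",wplane(w,[[4,138],[41,132],[48,194],[12,199]],.041).mean(0))
print("tips",wplane(w,[[266,80],[354,80]],.018));print("scales",wplane(w,[[277,203],[346,203],[286,265],[340,265]],.020));print("bow",wplane(w,[311,352],.02))
b=t["image"][180:240,310:350];P=cloud(t)
E
```

```text
window [[0.5256 0.2192 0.041 ]]
window wrist [0.5261 0.2209 0.041 ]
tips [[ 0.5683  0.0331  0.018 ]
 [ 0.5677 -0.0241  0.018 ]]
scales [[ 0.4854  0.0277  0.02  ]
 [ 0.485  -0.0191  0.02  ]
 [ 0.4398  0.023   0.02  ]
 [ 0.4395 -0.0157  0.02  ]]
bow [[0.363  0.0059 0.02  ]]
```

```bash
python3 -m crank '[{"dp":[0,0,-1],"angular":[0,0,0]},{"dp":[0,0,-1],"angular":[0,0,0]},{"dp":[0,0,-1],"angular":[0,0,0]},{"dp":[0,0,-0.6],"angular":[0,0,0]},{"dp":[0,0,-0.3],"angular":[0,0,0]},{"dp":[0,0,-0.1],"angular":[0,0,0]},{"dp":[0,0,0],"angular":[0,0,0]}]' 0.25;python3 -m crank '[{"dp":[0,0,0],"angular":[0,0,0]},{"dp":[0,0,0],"angular":[0,0,0]},{"dp":[0,0,0],"angular":[0,0,0]},{"dp":[0,0,0],"angular":[0,0,0]},{"dp":[0,0,0],"angular":[0,0,0]}]' 0.49 40
python3 - <<'E'
from station import vision,sense
print(sense()["finger_gap"],sense()["gripper_force"])
E
```

```text
t: 7.75
tcp_pos: [0.4644, 0.0037, 0.0197]
tool_rot: [1.0, -0.004, 0.0, 0.0]
force: [-0.1, -0.1, 0.5]
finger_gap: 0.75
gripper_force: 0.0
t: 8.25
tcp_pos: [0.4649, 0.0033, 0.0208]
tool_rot: [1.0, -0.004, 0.001, 0.0]
force: [-1.3, -0.4, 6.1]
finger_gap: 0.509
gripper_force: 7.4
0.5093519485553535 7.40296583622694
```

```bash
python3 -m crank '[{"dp":[0,0,0.3],"angular":[0,0,0]},{"dp":[0,0,0.6],"angular":[0,0,0]},{"dp":[0,0,0.8],"angular":[0,0,0]},{"dp":[0,0,0.8],"angular":[0,0,0]},{"dp":[0,0,0.8],"angular":[0,0,0]},{"dp":[0,0,0.6],"angular":[0,0,0]},{"dp":[-0.15,-0.5,0],"angular":[0,0,0]},{"dp":[-0.2,-0.7,0],"angular":[0,0,0]},{"dp":[-0.2,-0.8,0],"angular":[0,0,0]},{"dp":[0,-0.8,0],"angular":[0,0,0]},{"dp":[0,-0.8,0],"angular":[0,0,0]},{"dp":[0,-0.8,0],"angular":[0,0,0]},{"dp":[0,-0.8,0],"angular":[0,0,0]},{"dp":[0,-0.8,0],"angular":[0,0,0]},{"dp":[0,-0.8,0],"angular":[0,0,0]},{"dp":[0,-0.8,0],"angular":[0,0,0]},{"dp":[0,-0.7,0],"angular":[0,0,0]},{"dp":[0,-0.5,0],"angular":[0,0,0]},{"dp":[0,0,0],"angular":[0,0,0]},{"dp":[0,0,0],"angular":[0,0,0]}]'
python3 - <<'E'
from station import vision,sense
import cv2,pickle
s=sense();v=vision.snapshot("wrist");v["s"]=s;pickle.dump(v,open("w2.pkl","wb"));cv2.imwrite("pics/w2.png",v["image"])
v=vision.snapshot("scene");pickle.dump(v,open("s2.pkl","wb"));cv2.imwrite("pics/s2.png",cv2.resize(v["image"][200:400,180:400],None,fx=3,fy=3))
E
```

```text
t: 10.25
tcp_pos: [0.4471, -0.2599, 0.1366]
tool_rot: [1.0, -0.004, -0.0, -0.001]
force: [0.8, 0.3, -1.2]
finger_gap: 0.513
gripper_force: 6.2
```

View pics/w2.png

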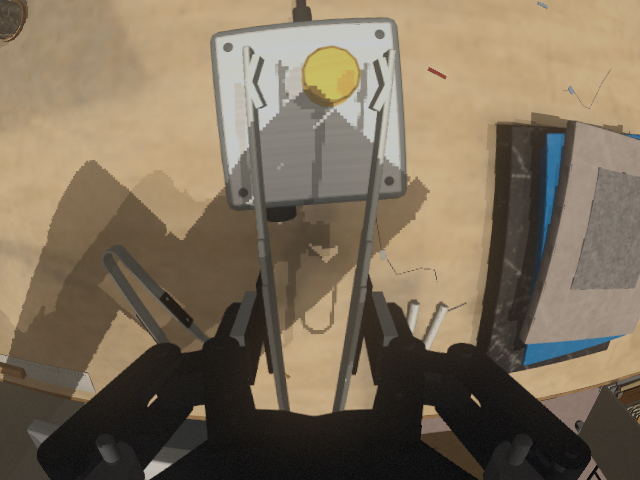

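The wrist view shows the tongs held with the jaws at about (257,83) and (380,83). The brass head is between and below them at about (331,75).

```bash
cat >> h.py <<'E'
def wcloud(v):
    K=v["mtx"];s=v["s"];T=np.eye(4);T[:3,:3]=R.from_quat(s["tool_rot"]).as_matrix();T[:3,3]=s["tcp_pos"];T=T@v["mount"];Z=v["range_z"]
    h,w=Z.shape;u,q=np.meshgrid(np.arange(w),np.arange(h));a=np.stack([u-K[0,2],q-K[1,2]],-1)/K[0,0];r=np.linalg.norm(a,axis=-1)+1e-9
    ray=np.concatenate([a*(np.sin(r)/r/np.cos(r))[...,None],np.ones((h,w,1))],-1)*Z[...,None]
    P=ray@T[:3,:3].T+T[:3,3];P[Z==0]=np.nan;return P
E
python3 - <<'E'
import pickle
from h import *
np.set_printoptions(precision=4,suppress=True)
w=pickle.load(open("w2.pkl","rb"));P=wcloud(w);hsv=cv2.cvtColor(w["image"],cv2.COLOR_BGR2HSV)
m=(hsv[...,1]>120)&(abs(hsv[...,0].astype(int)-24)<9)&(hsv[...,2]>90);m[140:]=0;m[:,:290]=0;m[:,372:]=0
cs=max(cv2.findContours(m.astype(np.uint8),0,2)[0],key=cv2.contourArea);c,r=cv2.minEnclosingCircle(cs);print("head",c,r)
pts=P[m];tp=pts[abs(pts[:,2]-np.nanpercentile(pts[:,2],80))<.006];print("cloud top",np.nanmean(tp,0),(np.nanmin(tp,0)+np.nanmax(tp,0))/2,"plane",wplane(w,c,.087))
q=P[:300,:].reshape(-1,3);q=q[(q[:,2]>.105)&(q[:,2]<.18)&(abs(q[:,1]+.26)<.05)]
for x in np.arange(.45,.56,.01):
    e=q[(q[:,0]>=x)&(q[:,0]<x+.01)]
    if len(e)>4:
        L=e[e[:,1]>-.26];Rr=e[e[:,1]<=-.26]
        print("x %.3f L y %.4f..%.4f R %.4f..%.4f zmax %.4f %.4f"%(x+.005,L[:,1].min(),L[:,1].max(),Rr[:,1].min(),Rr[:,1].max(),np.percentile(L[:,2],90),np.percentile(Rr[:,2],90)))
print("xmax",q[:,0].max())
for z in(.126,.132,.136):print(z,wplane(w,[[248,48],[392,52],[264,83],[373,85]],z))
E
```

```text
head (330.5364990234375, 75.5073013305664) 29.82864761352539
cloud top [ 0.5479 -0.2691  0.0879] [ 0.5479 -0.269   0.0866] plane [[ 0.5469 -0.269   0.087 ]]
x 0.455 L y -0.2438..-0.2318 R -0.2890..-0.2768 zmax 0.1344 0.1348
x 0.465 L y -0.2436..-0.2380 R -0.2832..-0.2779 zmax 0.1365 0.1364
x 0.475 L y -0.2430..-0.2399 R -0.2824..-0.2786 zmax 0.1354 0.1354
x 0.485 L y -0.2427..-0.2394 R -0.2834..-0.2794 zmax 0.1351 0.1347
x 0.495 L y -0.2422..-0.2389 R -0.2841..-0.2807 zmax 0.1339 0.1339
x 0.505 L y -0.2418..-0.2386 R -0.2851..-0.2815 zmax 0.1342 0.1342
x 0.515 L y -0.2414..-0.2379 R -0.2860..-0.2825 zmax 0.1346 0.1345
x 0.525 L y -0.2408..-0.2378 R -0.2874..-0.2834 zmax 0.1348 0.1347
x 0.535 L y -0.2438..-0.2371 R -0.2882..-0.2809 zmax 0.1352 0.1351
x 0.545 L y -0.2430..-0.2370 R -0.2889..-0.2826 zmax 0.1355 0.1354
x 0.555 L y -0.2404..-0.2367 R -0.2893..-0.2863 zmax 0.1356 0.1355
xmax 0.5532389542068955
0.126 [[ 0.5539 -0.2374  0.126 ]
 [ 0.5523 -0.2898  0.126 ]
 [ 0.5403 -0.2432  0.126 ]
 [ 0.5394 -0.2827  0.126 ]]
0.132 [[ 0.5528 -0.2384  0.132 ]
 [ 0.5512 -0.2885  0.132 ]
 [ 0.5398 -0.2439  0.132 ]
 [ 0.5389 -0.2817  0.132 ]]
0.136 [[ 0.552  -0.2391  0.136 ]
 [ 0.5505 -0.2877  0.136 ]
 [ 0.5394 -0.2445  0.136 ]
 [ 0.5386 -0.2811  0.136 ]]
```

```bash
ls pics
```

```text
crop1.png
s1.png
s2.png
scene0.png
t1.png
top0.png
w1.png
w2.png
```

View pics/s2.png

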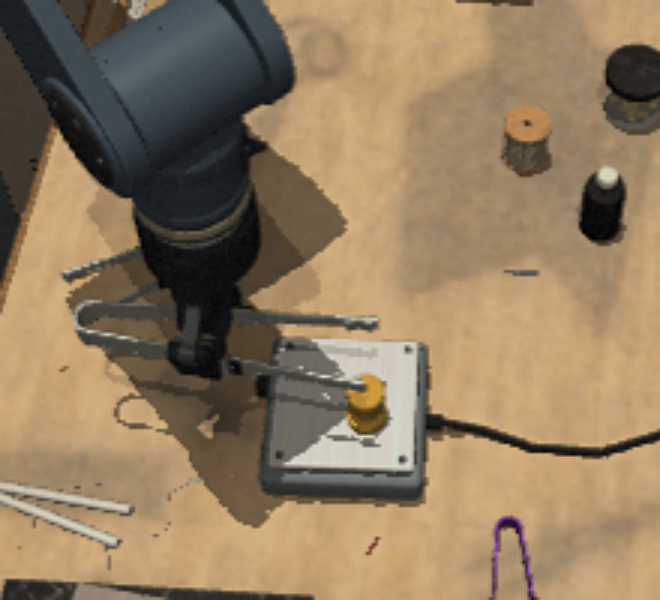

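The tongs are held level, open and clear of the stamp. I'll centre them and descend partway, then verify numerically.

```bash
cat > chk.py <<'E'
import pickle,sys
from h import *
from station import sense,vision
np.set_printoptions(precision=4,suppress=True)
s=sense();w=vision.snapshot("wrist");w["s"]=s;pickle.dump(w,open("wl.pkl","wb"));P=wcloud(w);hsv=cv2.cvtColor(w["image"],cv2.COLOR_BGR2HSV);cv2.imwrite("pics/last.png",w["image"])
m=(hsv[...,1]>120)&(abs(hsv[...,0].astype(int)-24)<9)&(hsv[...,2]>90);m[160:]=0;m[:,270:372][:0]=0;m[:,:265]=0;m[:,375:]=0
cs=max(cv2.findContours(m.astype(np.uint8),0,2)[0],key=cv2.contourArea);c,r=cv2.minEnclosingCircle(cs)
pts=P[m];zt=np.nanpercentile(pts[:,2],80);tp=pts[abs(pts[:,2]-zt)<.004];tcp=s["tcp_pos"]
print("tcp",tcp,"gap",s["finger_gap"],"F",s["gripper_force"],s["force"]);print("head",c,r,"z",zt,"mid",(np.nanmin(tp,0)+np.nanmax(tp,0))/2)
zc=tcp[2]-.002
q=P[:300].reshape(-1,3);q=q[(q[:,2]>zc-.006)&(q[:,2]<zc+.006)&(abs(q[:,1]-tcp[1])<.04)&(abs(q[:,1]-tcp[1])>.009)]
for x in np.arange(tcp[0]+.06,tcp[0]+.12,.01):
    e=q[(q[:,0]>=x)&(q[:,0]<x+.01)];L=e[e[:,1]>tcp[1]];r=e[e[:,1]<=tcp[1]]
    if len(L)>4 and len(r)>4:print("x %.3f L %.4f..%.4f R %.4f..%.4f mid %.4f z %.4f"%(x+.005,L[:,1].min(),L[:,1].max(),r[:,1].min(),r[:,1].max(),(L[:,1].max()+r[:,1].min())/2,np.percentile(e[:,2],90)))
print("xmax",q[:,0].max())
E
python3 -m crank '[{"dp":[0.12,-0.1,-0.2],"angular":[0,0,0]},{"dp":[0.1,-0.1,-0.3],"angular":[0,0,0]},{"dp":[0,0,-0.1],"angular":[0,0,0]},{"dp":[0,0,0],"angular":[0,0,0]},{"dp":[0,0,0],"angular":[0,0,0]}]'; python3 chk.py
```

```text
t: 10.85
tcp_pos: [0.454, -0.2663, 0.118]
tool_rot: [1.0, -0.004, -0.0, -0.0]
force: [-0.6, 0.3, -0.4]
finger_gap: 0.511
gripper_force: 6.2
tcp [ 0.454  -0.2663  0.118 ] gap 0.510758264640741 F 6.164342544798274 [-0.5843  0.274  -0.3574]
head (317.6601867675781, 85.46593475341797) 32.822330474853516 z 0.08843697989884719 mid [ 0.5479 -0.2694  0.0879]
x 0.519 L -0.2478..-0.2445 R -0.2922..-0.2885 mid -0.2684 z 0.1161
x 0.529 L -0.2475..-0.2440 R -0.2932..-0.2897 mid -0.2686 z 0.1162
x 0.539 L -0.2500..-0.2438 R -0.2942..-0.2875 mid -0.2690 z 0.1166
x 0.549 L -0.2487..-0.2431 R -0.2951..-0.2896 mid -0.2691 z 0.1169
x 0.559 L -0.2493..-0.2429 R -0.2956..-0.2889 mid -0.2692 z 0.1170
xmax 0.5601019307957841
```

```bash
python3 -m crank '[{"dp":[0,0,-0.3],"angular":[0,0,0]},{"dp":[0,0,-0.4],"angular":[0,0,0]},{"dp":[0,0,-0.4],"angular":[0,0,0]},{"dp":[0,0,-0.16],"angular":[0,0,0]},{"dp":[0,0,0],"angular":[0,0,0]},{"dp":[0,0,0],"angular":[0,0,0]}]'; python3 chk.py; python3 -m crank '[{"dp":[0,0,0],"angular":[0,0,0]},{"dp":[0,0,0],"angular":[0,0,0]},{"dp":[0,0,0],"angular":[0,0,0]},{"dp":[0,0,0],"angular":[0,0,0]},{"dp":[0,0,0],"angular":[0,0,0]}]' 0.62 40;  python3 chk.py
```

```text
t: 11.5
tcp_pos: [0.4541, -0.2666, 0.0803]
tool_rot: [1.0, -0.004, -0.0, -0.0]
force: [-0.7, -0.3, -1.1]
finger_gap: 0.511
gripper_force: 6.2
tcp [ 0.4541 -0.2666  0.0803] gap 0.5112466510074573 F 6.164134725986514 [-0.6924 -0.3269 -1.076 ]
head (318.3573913574219, 76.0477294921875) 43.1152458190918 z 0.0884109606544199 mid [ 0.5481 -0.2693  0.0879]
x 0.519 L -0.2481..-0.2450 R -0.2927..-0.2889 mid -0.2688 z 0.0783
x 0.529 L -0.2478..-0.2443 R -0.2936..-0.2899 mid -0.2690 z 0.0785
x 0.539 L -0.2502..-0.2440 R -0.2945..-0.2876 mid -0.2693 z 0.0789
x 0.549 L -0.2490..-0.2437 R -0.2956..-0.2895 mid -0.2696 z 0.0792
x 0.559 L -0.2495..-0.2433 R -0.2958..-0.2893 mid -0.2696 z 0.0793
xmax 0.5601699417738538
t: 12.05
tcp_pos: [0.4542, -0.2666, 0.0807]
tool_rot: [1.0, -0.004, 0.0, 0.0]
force: [-0.1, 0.4, -1.3]
finger_gap: 0.383
gripper_force: 9.0
tcp [ 0.4542 -0.2666  0.0807] gap 0.38252220563470535 F 9.034737646579742 [-0.1455  0.3994 -1.3051]
head (318.2204895019531, 76.35131072998047) 43.038612365722656 z 0.08842486854805595 mid [ 0.548  -0.2693  0.0874]
x 0.519 L -0.2567..-0.2539 R -0.2842..-0.2810 mid -0.2691 z 0.0767
x 0.529 L -0.2567..-0.2539 R -0.2844..-0.2814 mid -0.2692 z 0.0769
x 0.539 L -0.2575..-0.2541 R -0.2846..-0.2795 mid -0.2694 z 0.0770
x 0.549 L -0.2553..-0.2543 R -0.2853..-0.2834 mid -0.2698 z 0.0771
x 0.559 L -0.2572..-0.2545 R -0.2854..-0.2827 mid -0.2699 z 0.0774
xmax 0.5601092245773857
```

```bash
python3 -m crank '[{"dp":[0,0,0],"angular":[0,0,0]},{"dp":[0,0,0],"angular":[0,0,0]},{"dp":[0,0,0],"angular":[0,0,0]},{"dp":[0,0,0],"angular":[0,0,0]},{"dp":[0,0,0],"angular":[0,0,0]}]' 0.8 50; python3 -m crank '[{"dp":[0,0,0.1],"angular":[0,0,0]},{"dp":[0,0,0.2],"angular":[0,0,0]},{"dp":[0,0,0.3],"angular":[0,0,0]},{"dp":[0,0,0.4],"angular":[0,0,0]},{"dp":[0,0,0],"angular":[0,0,0]},{"dp":[0,0,0],"angular":[0,0,0]}]'; python3 chk.py
```

```text
t: 12.6
tcp_pos: [0.4542, -0.2666, 0.0806]
tool_rot: [1.0, -0.004, 0.0, 0.0]
force: [0.5, 0.1, -0.7]
finger_gap: 0.331
gripper_force: 49.1
t: 13.2
tcp_pos: [0.4544, -0.2668, 0.1114]
tool_rot: [1.0, -0.004, 0.001, 0.001]
force: [-0.5, -0.1, -1.3]
finger_gap: 0.333
gripper_force: 49.2
tcp [ 0.4544 -0.2668  0.1114] gap 0.3331228766731906 F 49.24854755401611 [-0.4941 -0.145  -1.3373]
head (317.95904541015625, 76.7887954711914) 42.641387939453125 z 0.11847728139629268 mid [ 0.5483 -0.2694  0.1177]
x 0.519 L -0.2578..-0.2564 R -0.2816..-0.2785 mid -0.2690 z 0.1066
x 0.529 L -0.2578..-0.2566 R -0.2819..-0.2789 mid -0.2692 z 0.1068
x 0.539 L -0.2577..-0.2567 R -0.2818..-0.2792 mid -0.2693 z 0.1070
x 0.559 L -0.2578..-0.2574 R -0.2821..-0.2806 mid -0.2698 z 0.1069
xmax 0.5600492212734365
```

View pics/last.png

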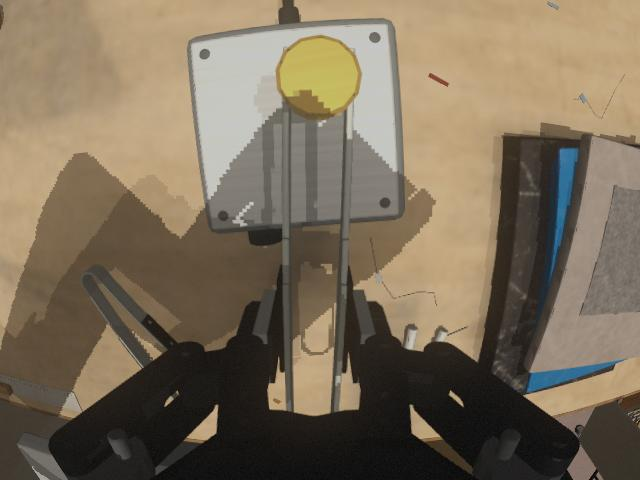

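The stamp is up in the jaws, upright, with its head at (318,77) and clear of the plate. I'll carry it to the window.

```bash
python3 -m crank '[{"dp":[0,0,0.4],"angular":[0,0,0]},{"dp":[0,0,0.6],"angular":[0,0,0]},{"dp":[0,0,0.37],"angular":[0,0,0]},{"dp":[0,0.2,0],"angular":[0,0,0]},{"dp":[0,0.4,0],"angular":[0,0,0]},{"dp":[0,0.6,0],"angular":[0,0,0]},{"dp":[-0.05,0.8,0],"angular":[0,0,0]},{"dp":[-0.05,0.8,0],"angular":[0,0,0]},{"dp":[-0.05,0.8,0],"angular":[0,0,0]},{"dp":[-0.05,0.8,0],"angular":[0,0,0]},{"dp":[-0.05,0.8,0],"angular":[0,0,0]},{"dp":[-0.05,0.8,0],"angular":[0,0,0]},{"dp":[-0.05,0.8,0],"angular":[0,0,0]},{"dp":[-0.05,0.8,0],"angular":[0,0,0]},{"dp":[-0.05,0.8,0],"angular":[0,0,0]},{"dp":[-0.05,0.8,0],"angular":[0,0,0]},{"dp":[-0.05,0.8,0],"angular":[0,0,0]},{"dp":[-0.05,0.8,0],"angular":[0,0,0]},{"dp":[-0.05,0.8,0],"angular":[0,0,0]},{"dp":[-0.05,0.8,0],"angular":[0,0,0]}]'; python3 -m crank '[{"dp":[0,0.8,0],"angular":[0,0,0]},{"dp":[0,0.8,0],"angular":[0,0,0]},{"dp":[0,0.8,0],"angular":[0,0,0]},{"dp":[0,0.6,0],"angular":[0,0,0]},{"dp":[0,0.4,0],"angular":[0,0,0]},{"dp":[0,0.3,0],"angular":[0,0,0]},{"dp":[0,0.2,0],"angular":[0,0,0]},{"dp":[0,0,0],"angular":[0,0,0]},{"dp":[0,0,0],"angular":[0,0,0]},{"dp":[0,0,0],"angular":[0,0,0]}]'; python3 chk.py
python3 - <<'E'
import cv2,numpy as np
from station import vision
a=vision.snapshot("scene")["image"][90:300,200:420];t=vision.snapshot("top")["image"][150:360,150:370]
cv2.imwrite("pics/end.png",cv2.resize(np.hstack([a,t]),(792,378),interpolation=cv2.INTER_CUBIC))
E
```

```text
t: 15.25
tcp_pos: [0.431, 0.1075, 0.1511]
tool_rot: [1.0, -0.004, -0.001, -0.0]
force: [-0.4, 0.3, -2.1]
finger_gap: 0.327
gripper_force: 49.4
t: 16.25
tcp_pos: [0.4331, 0.2218, 0.1517]
tool_rot: [1.0, -0.004, -0.0, 0.0]
force: [-0.3, -0.3, -2.0]
finger_gap: 0.334
gripper_force: 49.4
tcp [0.4331 0.2218 0.1517] gap 0.3342434723669591 F 49.43775236606598 [-0.348  -0.3496 -2.0136]
head (317.81353759765625, 77.79649353027344) 43.32954788208008 z 0.15865293197552172 mid [0.527  0.2191 0.1577]
x 0.498 L 0.2308..0.2323 R 0.2070..0.2100 mid 0.2196 z 0.1468
x 0.508 L 0.2308..0.2320 R 0.2067..0.2096 mid 0.2194 z 0.1469
x 0.518 L 0.2309..0.2318 R 0.2067..0.2093 mid 0.2192 z 0.1470
x 0.538 L 0.2309..0.2310 R 0.2063..0.2081 mid 0.2187 z 0.1473
xmax 0.5386489455808576
```

View pics/end.png

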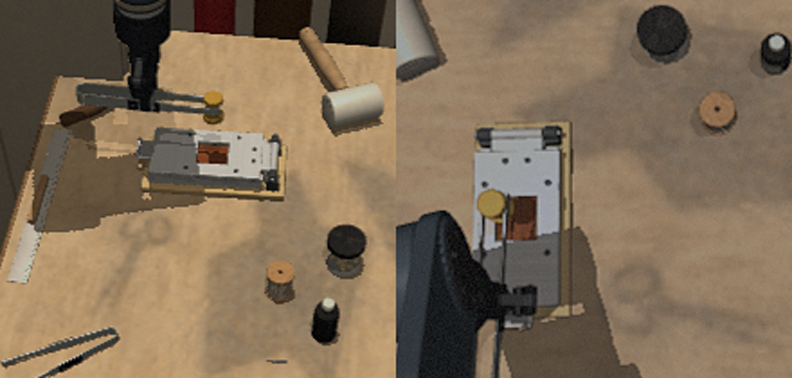

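The stamp is held upright at (0.527, 0.219), about 1 mm from the window's middle at (0.526, 0.2195). Its underside is about 75 mm above the window. The leaf is down, and the jar, bottle and spool are still standing. The apparent offset in the top view is parallax.

```bash
python3 -m crank '[{"dp":[0,0,0],"angular":[0,0,0]},{"dp":[0,0,0],"angular":[0,0,0]},{"dp":[0,0,0],"angular":[0,0,0]}]'; python3 -c "
from station import order
print(order.sign_off())"
```

```text
t: 16.7
tcp_pos: [0.4332, 0.2223, 0.1517]
tool_rot: [1.0, -0.004, -0.0, 0.0]
force: [-0.1, 0.3, -1.4]
finger_gap: 0.336
gripper_force: 49.4
the job is handed in; nothing more can be done
None
```

The job is handed in at 16.7 s: the leaf is fully down, and the tongs hold the stamp still and upright about 7.5 cm above the middle of the window, with the jar, bottle and spool undisturbed; no verdict came back.

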